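# Clear the bottle off the shaker and clamp the vial rack with the cam lever

## Task

Get the vial rack ready for shaking: first take the amber bottle that was left on the shaker platform and stand it upright in the white bench tray, setting it down rather than dropping it. Then slide the yellow vial rack along its channel until it is home against the end stop, and swing the green-knobbed cam lever round until the cam's high point bears squarely on the sprung jaw, with the lever lying parallel to the jaw and not past it, so that the rack is clamped against the fence. Leave the other things on the bench where they are.

Things in the scene. Friction and masses are not known exactly. Their poses are not given: they have to be found in the camera images.
- shaker: Orbital shaker, white housing, fixed on the bench. Origin: centre of the underside, at bench level; x points away from its control panel, z up. Platform with dark mat, top at z=100 mm, x -140 to 125, y -150 to 150 mm; housing reaches x=-186. Rear: rack channel along y, open at +y. Before it the sprung jaw, then the cam; two 30 mm high guide blocks at x=-26, y=-73 and 43 mm (the lever passes over).
- end_stop (a point): Middle of the end stop's face, at platform level: shaker frame x=68, y=-100 mm. Aluminium block 70 mm wide, 32 mm high, closing the channel at its -y end. Axes as the shaker's.
- fence (a point): Foot of the aluminium fence's inner face, at platform level: shaker frame x=105, y=-15 mm. The fence is 32 mm high and runs along y from -105 to 120 mm. Axes as the shaker's.
- bottle: Amber glass reagent bottle with a ribbed blue screw cap, about 0.4 kg, standing on the front half of the platform in the path of the lever. Origin: centre of its underside, z up. Body 70 mm in diameter to 88 mm height, shoulder above it, cap 46 mm in diameter from 116 to 143 mm height (top). Grip the cap from above.
- tray: Shallow white open tray 160 x 160 mm, outside height 22 mm, walls 4 mm, fixed on the bench to the left or the right of the shaker. Origin: centre of its underside. Its inner floor is at z = 4 mm.
- rack: Yellow rack with 2 x 5 white-capped vials, one solid unit of about 0.45 kg, standing in the channel short of the end stop. Origin: centre of its underside; x across (74 mm), y along (170 mm, flat ends at y=+85 and -85). Yellow body 50 mm high, caps to 66 mm. Slides with 2 to 4 N, in -y to the stop. Home: origin at y=-15 mm in the shaker's frame; clamped to the fence: x=68 mm.
- pad: Black rubber-faced pad on the aluminium jaw bar, facing the rack; 144 mm long, top 32 mm above the platform. Origin: middle of its back at platform level; its face is 10 mm further in +x. Lever open: 5 to 7 mm of play between pad, rack and fence. The bar is sprung back on the cam and is driven up to 10 mm to +x; at the high point the rack presses the pad's springs in by 3 mm (about 7 N).
- cam (a joint): Turn of the cam lever about its upright axis, rad. 0: fully open, lever 2.3 rad short of the high point. Grows clockwise seen from above; the lever sweeps over the front of the platform, past the panel side, to +y. At 2.30 the high point (red mark on the disc) faces the jaw and the lever points along the shaker's +y. Turns on to 2.65, past it. Stays where left; takes 2 to 3 N near the knob.
- cam_axis (a point): Point on the cam's axis at the lever's mid height, 142 mm above the bench; shaker frame x=-22, y=-15 mm. Steel disc 52 mm in diameter, 6 mm off centre, top 32 mm above the platform. The lever above it is a dark steel bar 14 mm wide and 12 mm high (36 to 48 mm above the platform), reaching 110 mm from the axis.
- lever_knob (a point): Middle of the upright green knob at the end of the lever, 100 mm from the cam axis; knob 22 mm in diameter, from 46 to 86 mm above the platform.
- tipbox: Blue pipette-tip box with a clear lid, 124 x 84 x 73 mm, loose on the bench on the other side of the shaker from the tray; to be left alone. Origin: centre of its underside.
- beaker: Clear plastic beaker, 70 mm in diameter, 90 mm high, loose on the bench; to be left alone. Origin: centre of its underside.
- jar: White jar with white lid, 60 mm in diameter, 85 mm high, loose on the bench; to be left alone. Origin: centre of its underside.
Mind the look-alikes: they are no part of the job. There is more than one size of the bottle; the job needs the middle-sized.

How it is judged:
On the way, in this order (a step that is already met when the one before it is completed fails the run):
1. the bottle stands upright in the tray, let go, before the lever is swung round (cam still below 1.2) (x of bottle in the frame of tray between -0.045 and 0.045 m and y of bottle in the frame of tray between -0.045 and 0.045 m and z of bottle in the frame of tray below 0.01 m and angle between bottle's own z axis and vertical below 0.08 rad and contact force between the fingers and bottle below 0.1 N and value of joint cam below 1.2 rad), for 0.2 s.
2. the rack is home against the end stop and clamped, with the cam at its high point (y of rack in the frame of shaker below -0.01 m and x of rack in the frame of shaker above 0.065 m and value of joint cam between 2.08 and 2.52 rad and contact force between pad and rack above 3 N), for 0.2 s.
At the end, for the whole second after the job is handed in: The bottle stands upright and at rest on the tray's floor; the rack is at rest within 5 mm of the end stop and 3 mm of the fence, square to it within 0.04 rad; the cam is within 0.22 rad of its high point (joint 2.08 to 2.52) and the pad presses the rack with over 3 N (all of step 2 and x of bottle in the frame of tray between -0.045 and 0.045 m and y of bottle in the frame of tray between -0.045 and 0.045 m and z of bottle in the frame of tray below 0.01 m and angle between bottle's own z axis and vertical below 0.08 rad and linear speed of each of bottle, rack below 0.02 m/s and y of rack in the frame of shaker above -0.02 m and x of rack in the frame of shaker below 0.071 m and z of rack in the frame of shaker below 0.104 m and angle between the y axis of rack and the y axis of shaker, either way round below 0.04 rad); the robot touches nothing.
It fails at once if the bottle is tipped by more than 0.4 rad (angle between bottle's own z axis and vertical above 0.4 rad).
It fails at once if the bottle is dropped: it moves faster than 0.45 m/s (a fall of 10 mm) with the fingers off it (linear speed of bottle above 0.45 m/s and contact force between the fingers and bottle below 0.1 N).
It fails at once if the vial rack is tipped by more than 0.2 rad (angle between rack's own z axis and vertical above 0.2 rad).
It fails at once if the tip box, beaker or jar is moved by more than 30 mm (distance of any of tipbox, beaker, jar from where it was at the start of the episode above 0.03 m).
It also fails if it takes over 69 s, if anything falls off the work surface, if the arm or the gripper's body presses on something with over 40 N, if the wrist force passes 120 N, or if a joint passes its speed limit or range.

## Robot

A 6-joint arm with a two-finger parallel gripper is mounted at the origin on the work surface. World frame = base frame: x ahead of the robot, y to its left, z up, the work surface at z = 0. Lengths are in m, angles in rad, forces in N, time in s.
With the tool pointing down it reaches from about 0.225 to 0.725 m from the base axis. Payload 3.1 kg.
Tool frame: the origin (TCP) lies at the very end of the fingers, on their centre line; the grasp point (between the pads) lies 19 mm behind it (manip.grip_depth is the distance from the TCP to the grasp point, in m); z points along the fingers, x is the direction in which the jaws open and shut, and the axes are right-handed (so a half turn about z gives the same grasp; the last joint's range is limited). The gripper opens to 85 mm and grips with 20 to 120 N. Pads are 22 mm wide; open, the fingers measure 114 mm over their backs; the gripper's body (76 mm by 85 mm) begins 54 mm behind the grasp point. The pads swing forward as they close: fully open they stand 13 mm farther back than shut.
Start: joints at [-1.244, 0.048, 0.099, 1.622, 0, 1.443], TCP at [0.231, -0.472, 0.231] pointing down, gripper open.
Joint ranges: [-2.91, 2.91], [-0.99, 1.94], [-1.21, 1.42], [-2.12, 2.29], [-1.49, 1.47], [-3.14, 3.14]. Speed limits (rad/s): [2.79, 2.79, 3.14, 3.14, 3.14, 3.14].

## Interface

Orientations are given as a rotation vector (axis times angle).
In Python, from workcell import manip gives the robot as it stands.
- The arm moves only by the tool carry_out, never from a script. Its argument "moves" is a list of rows, each a list of 3 entries, a list of its own where there are three numbers: the shift along the world's x, y, z in mm, then the turn about the world's z in rad, then the opening, from 0 (shut) to 1 (fully open). In form: [[[x, y, z], twist, hand], ...]. A call has 1 to 8 rows; each row shifts and turns the commanded pose from where the row before left it; what a row does not reach is not made up. A row lasts 1/10 s, in which the tool goes at most 50 mm and 8.59 degrees, less where a joint would pass 70% of its speed; a pose out of reach is approached as far as the arm can. A call is refused whole if a number of a shift passes 50 or a number of a turn 0.15, either way. A call with a gripper value outside its range is refused whole. The fingers move at their own pace and stop on an object; "squeeze" is the grip in N (left out, the last holds). Time passes only in rows, so rows that do not move let the fingers close. It gives the time, the measured TCP pose, the force and the opening at its end, in the units of the state.
- manip.observe(): the state, without advancing time (a new reading comes with each control period).
- manip.camera(name): name is "side" or "top" or "wrist"; returns a dict with "frame" (400x640x3 uint8, red, green, blue), "range_z" (400x640 float32, m along the optical axis (not along the pixel's ray), 0 where there is no reading), "fovy" (degrees; the focal length in pixels is half the picture's height over the tangent of half this angle, whatever the lens; pixels are square), "cx", "cy" (the principal point, pixels), "R" (3x3) and "t" (3): a world point X has camera coordinates R X + t; the wrist camera has in their place "hand_eye" (4x4, takes a point from camera to tool coordinates, whose origin is the TCP and whose axes are the tool frame's). Camera axes: x right, y down, z forward; pixel columns grow to the right and rows downward; lengths in m; the calibration is good to about 2 mm. A picture is of the moment at which its call begins: read the wrist's pose just before it.
- manip.close_job(): hands the job in, once; it reports no verdict.
The state is a dict: "time": time; "joints": joint angles; "qd": joint speeds; "effort": joint torques, N m; "position": TCP position; "ee_rot": TCP orientation; "wrist_force": force on the tool from outside, world axes, zero at the start; "wrist_torque": the same for the moment, N m; "finger_gap": finger opening in m.
Only numpy, scipy, OpenCV 4.12 (cv2) and the standard library are available. Lean on these libraries where they do the work, as an engineer would, in place of code of your own. Each camera call takes 0.05 s, during which the arm holds its last target. There are 200 camera calls.

## Working session

There is one attempt and no reset: what is moved stays moved. The work goes in short steps, Python scripts to look and compute and a tool call to move; the robot and the scene stay as the last step left them, time stands still between calls to the robot, and variables do not carry over. Pictures are saved under pics/ and viewed, on a budget of 10 in all, crops included, one or two more only if the job needs it, and the job is handed in when it is done.

Besides the shell and the picture viewer there is one more tool, called after "Emit:" as a command line: name --argument value ..., lists and objects as JSON in quotes. carry_out: Moves the arm, as the interface text tells. Its arguments: {"type":"object","properties":{"moves":{"type":"array","items":{"type":"array"}},"squeeze":{"type":"number"}},"required":["moves"]}

```bash
mkdir -p pics && cat > h.py <<'E'
import numpy as np, cv2, pickle
from workcell import manip
from scipy.spatial.transform import Rotation as Rn
def shot(name):
    s=manip.observe(); c=manip.camera(name)
    h,w=c["frame"].shape[:2]; f=h/2/np.tan(np.radians(c["fovy"])/2)
    if "hand_eye" in c:
        T=np.eye(4);T[:3,:3]=Rn.from_rotvec(s["ee_rot"]).as_matrix();T[:3,3]=s["position"];M=T@np.array(c["hand_eye"])
    else:
        R=np.array(c["R"]);M=np.eye(4);M[:3,:3]=R.T;M[:3,3]=-R.T@np.array(c["t"])
    c["f"]=f;c["M"]=M
    return c
def cloud(c):
    h,w=c["range_z"].shape;u,v=np.meshgrid(np.arange(w),np.arange(h));z=c["range_z"]
    P=np.stack([(u-c["cx"])/c["f"]*z,(v-c["cy"])/c["f"]*z,z],-1)
    P=P@c["M"][:3,:3].T+c["M"][:3,3];P[z<=0]=np.nan
    return P
def ray(c,u,v,z):
    d=c["M"][:3,:3]@np.array([(u-c["cx"])/c["f"],(v-c["cy"])/c["f"],1.]);o=c["M"][:3,3]
    return o+d*(z-o[2])/d[2]
def save(c,n,box=None,k=1):
    im=c["frame"][...,::-1]
    if box: im=im[box[1]:box[3],box[0]:box[2]]
    cv2.imwrite(f"pics/{n}.png",cv2.resize(im,None,fx=k,fy=k,interpolation=cv2.INTER_CUBIC))
E
python3 - <<'E'
from h import *
for n in("top","side"):
    c=shot(n);save(c,n+"0",k=1.25);pickle.dump(c,open(n+"0.pkl","wb"));print(n,c["f"],c["M"].round(3).tolist())
print(manip.observe())
E
```

```text
top 479.8686174132746 [[-0.005, -0.988, 0.153, 0.362], [-1.0, 0.003, -0.012, -0.003], [0.011, -0.153, -0.988, 1.382], [0.0, 0.0, 0.0, 1.0]]
side 462.70007953891337 [[0.986, -0.102, 0.129, 0.396], [-0.164, -0.654, 0.739, -1.035], [0.009, -0.75, -0.661, 1.054], [0.0, 0.0, 0.0, 1.0]]
{'time': 0.1, 'joints': array([-1.24377414e+00,  4.87041133e-02,  9.77235562e-02,  1.62198326e+00,
       -1.08236177e-05,  1.44300792e+00]), 'qd': array([-4.01615530e-05, -2.30536321e-03,  2.14027164e-03, -4.24916203e-04,
       -1.54873609e-03,  9.75251972e-04]), 'effort': array([ 2.37171647e-03, -3.39852333e+01,  3.20935142e+01,  1.57966185e-02,
       -1.45266554e-04, -1.14037356e-06]), 'position': array([ 0.23043955, -0.47110477,  0.23020442]), 'ee_rot': array([-2.66391627e+00,  1.66270190e+00,  2.64458327e-03]), 'wrist_force': array([-0.66536309,  1.42038275, -0.82204224]), 'wrist_torque': array([ 0.00415339,  0.04817043, -0.00263339]), 'finger_gap': 0.08563167168060984}
```

View pics/top0.png

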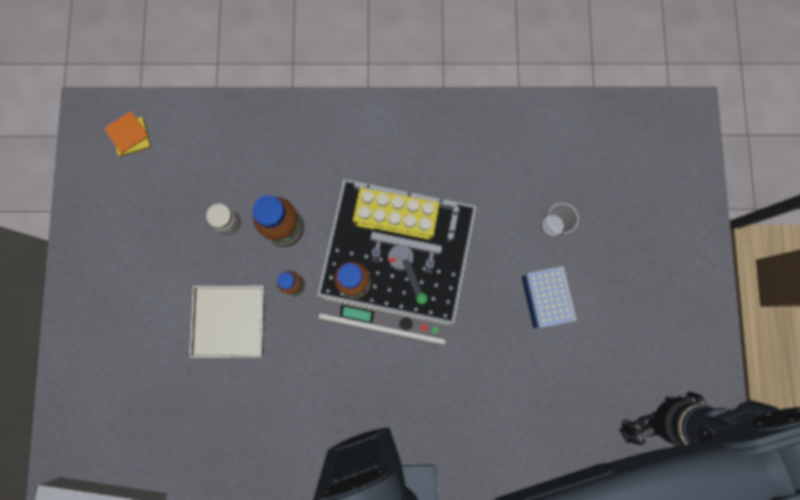

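View pics/side0.png

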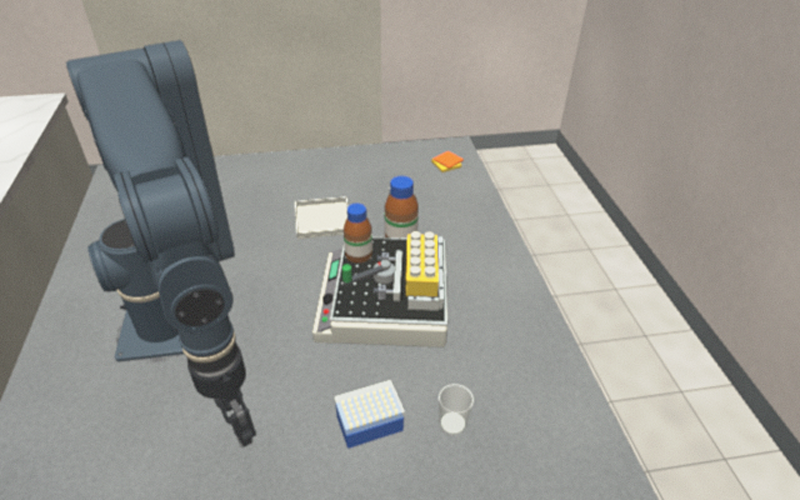

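Top view (800-px picture): three amber bottles with blue caps. The large one is at (275,218) and the small one at (289,282), both on the bench. The one on the platform is at (350,278), and it is the middle-sized one I need. The tray is left at (228,321), the lever knob is at (422,298), and the rack at (397,212) is short of the stop on the right.

```bash
cat > loc.py <<'E'
from h import *
def blobs(c,lo,hi,amin=15):
    m=cv2.inRange(cv2.cvtColor(c["frame"],cv2.COLOR_RGB2HSV),lo,hi)
    n,l,s,ce=cv2.connectedComponentsWithStats(m)
    return [(ce[i],s[i],l==i) for i in range(1,n) if s[i][4]>=amin]
BLUE=((105,150,60),(125,255,255));GREEN=((50,120,40),(85,255,255));YEL=((24,130,100),(34,255,255))
E
python3 - <<'E'
from loc import *
for n in("top","side"):
    c=pickle.load(open(n+"0.pkl","rb"));P=cloud(c);print(n)
    for nm,r,z in(("blue",BLUE,.243),("green",GREEN,.166),("yel",YEL,.15)):
        for ce,s,m in blobs(c,*r):
            p=P[m];print(nm,ce.round(1),s,"ray",ray(c,*ce,z).round(4)[:2],"med",np.nanmedian(p,0).round(4),"zmax",np.nanmax(p[:,2]).round(3))
    z=P[...,2]
    for nm,lo,hi,k in(("housing",.075,.112,None),("tray",.008,.03,None)):
        m=((z>lo)&(z<hi)).astype(np.uint8)
        m=cv2.morphologyEx(m,cv2.MORPH_OPEN,np.ones((3,3)))
        nn,l,s,ce=cv2.connectedComponentsWithStats(m)
        for i in range(1,nn):
            if s[i][4]>300:
                q=P[l==i][:,:2].astype(np.float32)*1000
                print(nm,s[i],cv2.minAreaRect(q),np.nanmedian(P[l==i][:,2]))
c=pickle.load(open("top0.pkl","rb"));save(c,"crop1",(240,130,400,290),4)
E
```

```text
top
blue [214.5 168.5] [203 157  24  24 457] ray [0.6143 0.2391] med [0.6249 0.2494 0.192 ] zmax 0.199
blue [279.5 220. ] [271 211  18  19 259] ray [0.4884 0.0809] med [0.4884 0.0818 0.2427] zmax 0.247
blue [228.4 223.8] [223 218  12  12 113] ray [0.4797 0.2023] med [0.4932 0.2272 0.1085] zmax 0.117
green [337.1 238.7] [333 234   9  10  73] ray [ 0.4488 -0.0595] med [ 0.4468 -0.0586  0.1851] zmax 0.19
yel [113.2  97.3] [111  94   5   8  19] ray [0.8301 0.5346] med [0.8844 0.5955 0.0097] zmax 0.015
yel [111.1 117. ] [ 99 111  21  13 100] ray [0.7753 0.5368] med [0.822  0.5958 0.0104] zmax 0.019
yel [315.2 178.1] [282 151  69  41 612] ray [ 0.6085 -0.0046] med [ 0.6067 -0.0041  0.1475] zmax 0.158
yel [298.6 164.6] [294 161  10   9  42] ray [0.6447 0.0389] med [0.6449 0.0392 0.149 ] zmax 0.155
yel [310.6 166.8] [306 163  10   9  44] ray [0.6387 0.0072] med [0.6386 0.0063 0.1494] zmax 0.156
yel [322.6 169. ] [318 165  10   9  42] ray [ 0.6329 -0.0241] med [ 0.633  -0.0251  0.1498] zmax 0.156
yel [334.8 171.4] [331 167   9  10  42] ray [ 0.6263 -0.0561] med [ 0.6272 -0.0565  0.149 ] zmax 
[... 1441 characters left out ...]
25), (395.8382263183594, 57.03899383544922), 0.11712189018726349) 0.09460673751891024
housing [ 159   61  146   16 1008] ((351.9346618652344, 1127.6416015625), (37.628021240234375, 694.3329467773438), 89.86744689941406) 0.09348439418386578
housing [272 189  54  30 610] ((532.9215698242188, 87.73556518554688), (194.71705627441406, 102.076904296875), 28.755390167236328) 0.10237095559015252
housing [ 264  213   94   48 2310] ((549.1514282226562, -73.89305877685547), (182.88485717773438, 266.51641845703125), 77.34593963623047) 0.10182862061103426
tray [ 92 250  54  38 978] ((-18.479454040527344, -24.131027221679688), (150.6502685546875, 152.31637573242188), 1.6149715185165405) 0.0136239433603208
```

View pics/crop1.png

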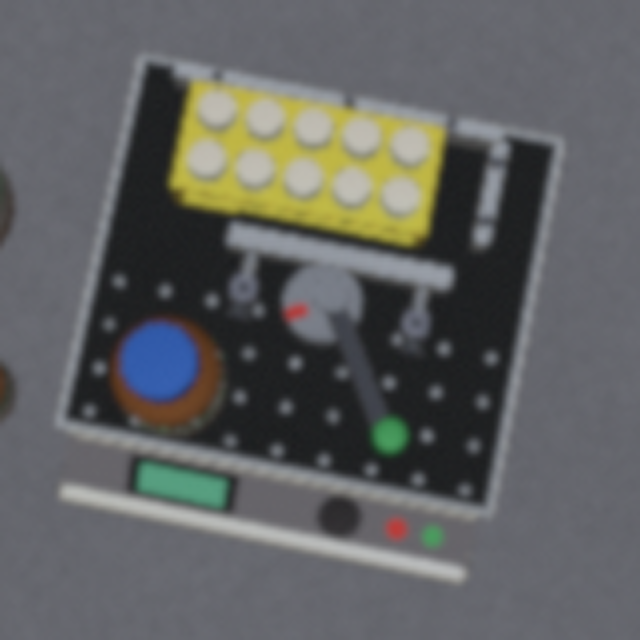

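The crop confirms the platform bottle. The lever is open and points to the lower right, and its red mark is on the left of the disc at (297,312). Next come exact numbers for the cap, tray and rack.

```bash
python3 - <<'E'
from loc import *
a=np.radians(-12);O=np.array([.5663,-.0130]);R=np.array([[np.cos(a),-np.sin(a)],[np.sin(a),np.cos(a)]])
c=pickle.load(open("top0.pkl","rb"));P=cloud(c)
ce,s,m=[b for b in blobs(c,*BLUE) if 240<b[0][0]<320][0]
p=P[m];p=p[p[:,2]>.236];print("cap",cv2.minEnclosingCircle(p[:,:2].astype(np.float32)*1000),p.mean(0))
hsv=cv2.cvtColor(c["frame"],cv2.COLOR_RGB2HSV);k=np.zeros((400,640),bool);k[215:300,140:222]=1
m=(k&(hsv[...,2]>150)).astype(np.uint8)
pts=np.argwhere(cv2.morphologyEx(m,cv2.MORPH_OPEN,np.ones((3,3))))[:,::-1]
w=np.array([ray(c,u,v,.02)[:2]*1000 for u,v in pts],np.float32);print("tray",cv2.minAreaRect(w))
z=P[...,2];k=np.zeros((400,640),bool);k[140:200,270:370]=1
q=P[k&(z>.155)];rect=cv2.minAreaRect(q[:,:2].astype(np.float32)*1000);print("caps",rect,"shaker",R.T@(np.array(rect[0])/1000-O))
m=(cv2.inRange(hsv,*YEL)>0)&k&(z>.143)&(z<.156);q=P[m];rect=cv2.minAreaRect(q[:,:2].astype(np.float32)*1000);print("body",rect,R.T@(np.array(rect[0])/1000-O))
E
```

```text
cap ((488.5089111328125, 80.98573303222656), 21.993362426757812) [0.48853264 0.08093199 0.24256924]
tray ((410.1904602050781, 368.5278625488281), (149.90267944335938, 156.47621154785156), 89.77753448486328)
caps ((611.5841064453125, -2.7641143798828125), (169.02059936523438, 107.71613311767578), 75.93236541748047) shaker [0.04216638 0.0194273 ]
body ((632.6793212890625, -8.452186584472656), (170.08448791503906, 73.99118041992188), 78.64459991455078) [0.06398323 0.01824947]
```

Emit:
carry_out --moves '[[[10, 35, 30], 0.15, 1], [[15, 35, 20], 0.15, 1], [[15, 35, 10], 0.15, 1], [[15, 35, 0], 0.15, 1], [[15, 35, 0], 0.15, 1], [[15, 35, 0], 0.15, 1], [[15, 35, 0], 0.15, 1], [[15, 35, 0], 0.15, 1]]' --squeeze 50

```text
time: 0.9
position: [0.3458, -0.1901, 0.2909]
ee_rot: [-3.138, -0.141, 0.001]
wrist_force: [0.0, -0.2, 0.2]
finger_gap: 0.0855
```

Emit:
carry_out --moves '[[[18, 35, 0], 0.15, 1], [[18, 35, 0], 0.15, 1], [[18, 35, 0], 0.15, 1], [[18, 35, 0], 0.15, 1], [[18, 35, 0], 0.15, 1], [[18, 35, 0], 0.15, 1], [[18, 35, 0], 0.15, 1], [[17, 26, 0], 0.15, 1]]'

```text
time: 1.7
position: [0.4888, 0.0816, 0.2907]
ee_rot: [-2.508, -1.891, 0.001]
wrist_force: [0.2, -0.7, 0.1]
finger_gap: 0.0853
```

```bash
python3 - <<'E'
from loc import *
s=manip.observe();print(s["position"],s["joints"])
c=shot("wrist");P=cloud(c);save(c,"w1")
for ce,st,m in blobs(c,*BLUE,200):
    p=P[m];zm=np.nanmax(p[:,2]);p=p[p[:,2]>zm-.008];print(ce,st,"top z",zm,cv2.minEnclosingCircle(p[:,:2].astype(np.float32)*1000))
E
```

```text
[0.48880402 0.08160339 0.29069033] [ 2.97964135e-02 -3.62993927e-03  1.65898200e-01  1.74133853e+00
  3.32111497e-04  3.08713516e-01]
[459.46551724 142.86398467] [ 441  127   38   34 1044] top z 0.11067152018534082 ((494.1340637207031, 225.4239044189453), 17.744844436645508)
[ 35.49698568 221.43782969] [   0  185   75   78 2654] top z 0.05429440253564488 ((462.9545593261719, -308.4422607421875), 49.176273345947266)
[323.66327239 227.26243925] [ 283  188   81   76 4321] top z 0.24498224671489643 ((489.1638488769531, 79.67945861816406), 23.475645065307617)
[545.6930588  287.78709404] [ 503  250   87   76 4711] top z 0.34995821842034774 ((496.83050537109375, 151.3338165283203), 1.489146113395691)
```

View pics/w1.png

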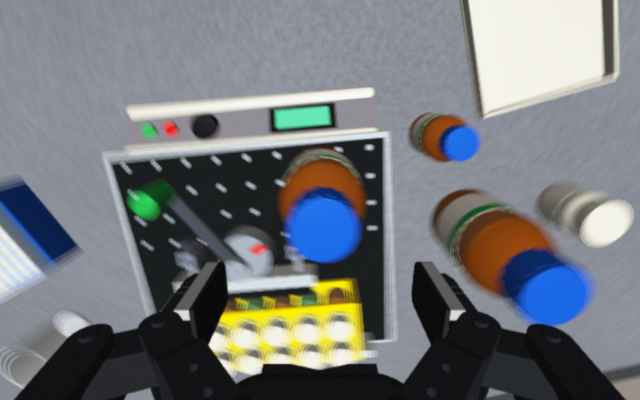

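The wrist view shows the cap centred between the open fingers at (323,227), and its measured position agrees with the top view within 1.5 mm. Now I descend and grip.

Emit:
carry_out --moves '[[[0, -1, -20], 0, 1], [[0, 0, -20], 0, 1], [[0, 0, -18], 0, 1], [[0, 0, -16], 0, 1], [[0, 0, 0], 0, 0.3], [[0, 0, 0], 0, 0.3], [[0, 0, 0], 0, 0.3], [[0, 0, 0], 0, 0.3]]' --squeeze 50

```text
time: 2.55
position: [0.4893, 0.0786, 0.2187]
ee_rot: [2.515, 1.881, 0.004]
wrist_force: [0.3, 1.3, 0.9]
finger_gap: 0.0444
```

Emit:
carry_out --moves '[[[0, 0, 0], 0, 0.3], [[0, 0, 0], 0, 0.3], [[0, 0, 5], 0, 0.3], [[0, 0, 5], 0, 0.3], [[0, 0, 10], 0, 0.3], [[0, 0, 0], 0, 0.3]]'

```text
time: 3.15
position: [0.4891, 0.0782, 0.2385]
ee_rot: [2.515, 1.88, 0.002]
wrist_force: [0.7, -0.1, -4.5]
finger_gap: 0.0446
```

Emit:
carry_out --moves '[[[0, 0, 15], 0, 0.3], [[0, 5, 20], 0, 0.3], [[-5, 15, 12], 0, 0.3], [[-7, 25, 0], 0, 0.3], [[-8, 30, 0], 0, 0.3], [[-8, 30, 0], 0, 0.3], [[-8, 30, 0], 0, 0.3], [[-8, 30, 0], 0, 0.3]]'

```text
time: 3.95
position: [0.4442, 0.2444, 0.2841]
ee_rot: [2.516, 1.881, -0.001]
wrist_force: [0.9, -0.2, -5.2]
finger_gap: 0.0445
```

Emit:
carry_out --moves '[[[-8, 30, 0], 0, 0.3], [[-8, 30, 0], 0, 0.3], [[-8, 25, 0], 0, 0.3], [[-6, 20, 0], 0, 0.3], [[-5, 15, 0], 0, 0.3], [[0, 5, -10], 0, 0.3], [[0, 0, -15], 0, 0.3], [[0, 0, -15], 0, 0.3]]'

```text
time: 4.75
position: [0.41, 0.3678, 0.2431]
ee_rot: [2.516, 1.88, -0.001]
wrist_force: [-0.5, -0.1, -5.2]
finger_gap: 0.0444
```

Emit:
carry_out --moves '[[[0, 0, -20], 0, 0.3], [[0, 0, -20], 0, 0.3], [[0, 0, -20], 0, 0.3], [[0, 0, -20], 0, 0.3], [[0, 0, -15], 0, 0.3], [[0, 0, -10], 0, 0.3], [[0, 0, -5], 0, 0.3], [[0, 0, 0], 0, 0.3]]'

```text
time: 5.55
position: [0.4094, 0.368, 0.1337]
ee_rot: [2.516, 1.881, -0.002]
wrist_force: [-0.6, -0.7, -4.7]
finger_gap: 0.0447
```

Emit:
carry_out --moves '[[[0, 0, -3], 0, 0.3], [[0, 0, -2], 0, 0.3], [[0, 0, -2], 0, 0.3], [[0, 0, 0], 0, 0.3]]'

```text
time: 5.95
position: [0.4096, 0.3684, 0.1273]
ee_rot: [2.516, 1.881, 0.0]
wrist_force: [-0.2, 0.6, -5.3]
finger_gap: 0.0446
```

Emit:
carry_out --moves '[[[0, 0, -2], 0, 0.3], [[0, 0, -1], 0, 0.3], [[0, 0, -1], 0, 0.3], [[0, 0, 0], 0, 0.3]]'

```text
time: 6.35
position: [0.4095, 0.3683, 0.1231]
ee_rot: [2.516, 1.881, -0.001]
wrist_force: [-0.9, -0.5, -4.2]
finger_gap: 0.0441
```

Emit:
carry_out --moves '[[[0, 0, -1], 0, 0.3], [[0, 0, 0], 0, 0.3], [[0, 0, 0], 0, 0.3]]'

```text
time: 6.65
position: [0.4098, 0.3685, 0.1227]
ee_rot: [2.516, 1.881, 0.001]
wrist_force: [0.1, 0.4, -2.9]
finger_gap: 0.0446
```

Force is going down, so the bottle is making contact. One more millimetre, then release.

Emit:
carry_out --moves '[[[0, 0, -1], 0, 0.3], [[0, 0, 0], 0, 0.3], [[0, 0, 0], 0, 0.7], [[0, 0, 0], 0, 1], [[0, 0, 0], 0, 1], [[0, 0, 0], 0, 1]]'

```text
time: 7.25
position: [0.4098, 0.3685, 0.1215]
ee_rot: [-2.516, -1.881, -0.001]
wrist_force: [0.6, 0.4, -0.4]
finger_gap: 0.0855
```

Emit:
carry_out --moves '[[[0, 0, 0], 0, 1], [[0, 0, 15], 0, 1], [[0, 0, 30], 0, 1], [[0, 0, 40], 0, 1], [[0, 0, 50], 0, 1], [[0, 0, 20], 0, 1]]'

```text
time: 7.85
position: [0.4109, 0.3693, 0.2834]
ee_rot: [2.516, 1.881, 0.015]
wrist_force: [0.5, -0.7, -0.1]
finger_gap: 0.0855
```

```bash
python3 - <<'E'
from loc import *
c=shot("wrist");P=cloud(c);save(c,"w2");print(manip.observe()["position"])
for ce,st,m in blobs(c,*BLUE,200):
    p=P[m];zm=np.nanmax(p[:,2]);p=p[p[:,2]>zm-.008];print(ce,"top z",zm,cv2.minEnclosingCircle(p[:,:2].astype(np.float32)*1000))
E
```

```text
[0.41164863 0.36979598 0.28559536]
[319.11441091 185.62512171] top z 0.14939724835579848 ((408.8593444824219, 369.1913757324219), 23.117395401000977)
```

View pics/w2.png

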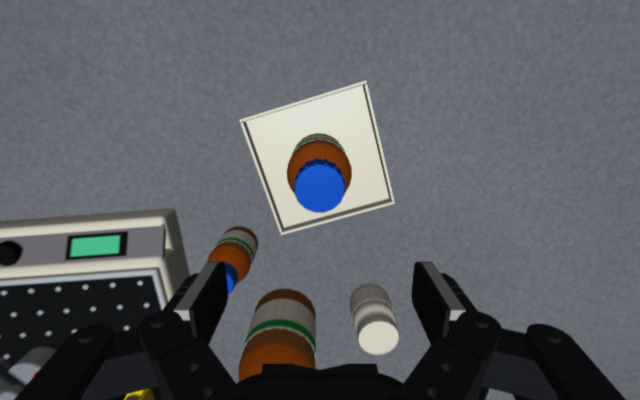

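The bottle stands upright in the tray: cap at (319,186), measured (409,369) mm, top 0.149, against a tray centre of (410,369). Next I go to the rack's +y end with the fingers shut.

Emit:
carry_out --moves '[[[31, -32, 0], 0.01, 0], [[31, -32, 0], 0.01, 0], [[31, -32, 0], 0.01, 0], [[31, -32, 0], 0.01, 0], [[31, -32, 0], 0.01, 0], [[31, -32, 0], 0.01, 0], [[31, -32, 0], 0.01, 0], [[31, -32, 0], 0.01, 0]]'

```text
time: 8.7
position: [0.6587, 0.1109, 0.2773]
ee_rot: [2.438, 1.98, 0.002]
wrist_force: [0.4, -0.2, 0.2]
finger_gap: 0.0002
```

Emit:
carry_out --moves '[[[0, 0, -40], 0, 0], [[0, 0, -40], 0, 0], [[0, 0, -40], 0, 0], [[0, 0, -30], 0, 0], [[0, 0, -15], 0, 0], [[0, 0, 0], 0, 0]]'

```text
time: 9.3
position: [0.6558, 0.1123, 0.1086]
ee_rot: [-2.436, -1.978, 0.007]
wrist_force: [-0.3, -0.8, 0.6]
finger_gap: -0.0001
```

```bash
python3 - <<'E'
from loc import *
s=manip.observe();print(s["position"],s["wrist_force"],s["finger_gap"])
c=shot("wrist");save(c,"w3")
E
```

```text
[0.65575762 0.11226815 0.10856698] [-0.31607032 -0.84322237  0.58238602] -0.00011451569792752473
```

View pics/w3.png

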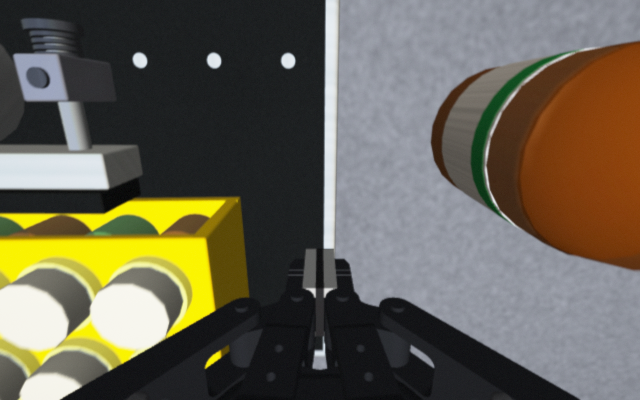

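The wrist view shows the fingers clear beyond the rack's end face at (225,280), with the big bottle well to the side. Now I push.

Emit:
carry_out --moves '[[[4, -1, 8], 0, 0], [[-2, -10, 0], 0, 0], [[-2, -8, 0], 0, 0], [[-1, -5, 0], 0, 0], [[-1, -5, 0], 0, 0], [[-1, -5, 0], 0, 0], [[-1, -5, 0], 0, 0], [[-1, -5, 0], 0, 0]]'

```text
time: 10.15
position: [0.6538, 0.0695, 0.1214]
ee_rot: [2.437, 1.981, 0.008]
wrist_force: [1.5, 4.7, 5.6]
finger_gap: -0.0006
```

Emit:
carry_out --moves '[[[-1, -4, 0], 0, 0], [[-1, -3, 0], 0, 0], [[-1, -3, 0], 0, 0], [[0, 0, 0], 0, 0]]'

```text
time: 10.55
position: [0.6507, 0.0589, 0.1214]
ee_rot: [2.437, 1.98, 0.006]
wrist_force: [2.1, 3.9, 5.7]
finger_gap: 0.0002
```

Emit:
carry_out --moves '[[[0, -2, 0], 0, 0], [[-1, -2, 0], 0, 0], [[0, 0, 0], 0, 0]]'

```text
time: 10.85
position: [0.6503, 0.0565, 0.1216]
ee_rot: [-2.437, -1.982, -0.011]
wrist_force: [2.8, 7.1, 5.3]
finger_gap: 0.0002
```

Emit:
carry_out --moves '[[[0, -1, 0], 0, 0], [[0, -1, 0], 0, 0], [[0, 0, 0], 0, 0]]'

```text
time: 11.15
position: [0.6503, 0.0565, 0.1216]
ee_rot: [-2.434, -1.982, -0.014]
wrist_force: [2.6, 10.7, 6.1]
finger_gap: 0.0005
```

The fingers have stalled and the force is rising, so the rack is home. I back off and go to the knob.

Emit:
carry_out --moves '[[[2, 10, 0], 0, 0], [[3, 14, 0], 0, 0], [[0, 0, 50], 0, 0], [[0, 0, 50], 0, 0], [[0, 0, 50], 0, 0.5], [[-30, -20, 0], 0.14, 0.5], [[-35, -25, 0], 0.14, 0.5], [[-35, -25, 0], 0.14, 0.5]]'

```text
time: 11.95
position: [0.5531, 0.0058, 0.2686]
ee_rot: [-1.964, -2.452, 0.002]
wrist_force: [-0.5, -0.2, 0.3]
finger_gap: 0.0426
```

Emit:
carry_out --moves '[[[-35, -25, 0], 0.14, 0.5], [[-35, -25, -10], 0, 0.5], [[-35, -15, -10], 0, 0.5], [[0, 0, 0], 0, 0.5]]'

```text
time: 12.35
position: [0.4426, -0.0591, 0.2453]
ee_rot: [-1.796, -2.566, 0.008]
wrist_force: [0.5, 0.9, 0.5]
finger_gap: 0.043
```

```bash
python3 - <<'E'
from loc import *
a=np.radians(-12);O=np.array([.5663,-.0130]);R=np.array([[np.cos(a),-np.sin(a)],[np.sin(a),np.cos(a)]])
s=manip.observe();print(s["position"],s["ee_rot"],s["finger_gap"],s["joints"])
for n in ("wrist","top"):
    c=shot(n);P=cloud(c)
    if n=="wrist":save(c,"w4")
    for ce,st,m in blobs(c,*GREEN,30):
        p=P[m];zm=np.nanmax(p[:,2]);p=p[p[:,2]>.18];
        if len(p): print(n,ce,"top z",zm,cv2.minEnclosingCircle(p[:,:2].astype(np.float32)*1000),p.mean(0))
    hsv=cv2.cvtColor(c["frame"],cv2.COLOR_RGB2HSV);z=P[...,2]
    m=(cv2.inRange(hsv,*YEL)>0)&(z>.143)&(z<.156);q=P[m]
    if len(q):rect=cv2.minAreaRect(q[:,:2].astype(np.float32)*1000);print("rack",rect,R.T@(np.array(rect[0])/1000-O))
E
```

```text
[ 0.4426167  -0.05906552  0.24529447] [-1.79571534 -2.5664696   0.00782435] 0.042974375610215346 [-0.28180848 -0.13969947 -0.05398904  1.66689688 -0.00173459 -0.63156933]
wrist [314.64610111 223.67352185] top z 0.18764709832997553 ((448.7269287109375, -60.782291412353516), 10.846805572509766) [ 0.44759968 -0.06107871  0.18536133]
rack ((611.4391479492188, -65.88327026367188), (36.30258560180664, 100.13599395751953), 37.99314880371094) [ 0.0551478  -0.04234269]
rack ((625.2391967773438, -39.545684814453125), (168.16453552246094, 72.77854919433594), 80.30269622802734) [ 0.06317039 -0.01371145]
```

View pics/w4.png

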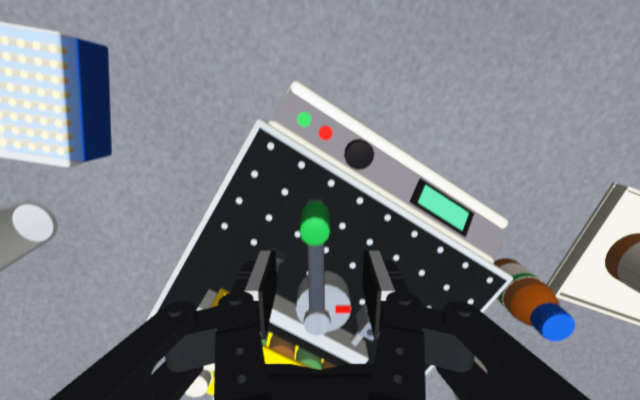

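The wrist view shows the green knob at (315,224) between the fingers, with the lever in line with the jaw gap. The rack measures y = -14 mm, which is home. Now I cage the knob and list the arc steps.

Emit:
carry_out --moves '[[[3, -1, -25], 0, 0.42], [[3, -1, -25], 0, 0.42], [[0, 0, -25], 0, 0.42], [[0, 0, -16], 0, 0.42], [[0, 0, 0], 0, 0.42]]'

```text
time: 12.95
position: [0.4541, -0.0597, 0.1557]
ee_rot: [-1.792, -2.574, 0.003]
wrist_force: [-0.5, 0.4, -0.9]
finger_gap: 0.0362
```

```bash
python3 - <<'E'
from h import *
s=manip.observe();p=s["position"];print(p,s["wrist_force"],s["finger_gap"])
C=np.array([.5417,-.0231]);a0=np.arctan2(*(p[:2]-C)[::-1]);print(np.degrees(a0)%360,np.hypot(*(p[:2]-C)))
cur=p[:2]*1000
for i in range(1,24):
    a=a0-.1*i;t=C*1000+100*np.array([np.cos(a),np.sin(a)]);d=np.round(t-cur);cur=cur+d;print(i,d.astype(int).tolist(),round(np.radians(78)+2.3-(a%(2*np.pi)),2),end=" | ")
E
```

```text
[ 0.45409041 -0.05968178  0.15568957] [-0.50422372  0.39798087 -0.94564308] 0.03624332404938804
202.66319577386224 0.09494033088394209
1 [-8, 7] 0.22 | 2 [-2, 10] 0.32 | 3 [-2, 10] 0.42 | 4 [0, 10] 0.52 | 5 [0, 10] 0.62 | 6 [2, 10] 0.72 | 7 [2, 10] 0.82 | 8 [4, 9] 0.92 | 9 [4, 9] 1.02 | 10 [5, 8] 1.12 | 11 [6, 8] 1.22 | 12 [7, 8] 1.32 | 13 [8, 6] 1.42 | 14 [8, 6] 1.52 | 15 [9, 5] 1.62 | 16 [9, 4] 1.72 | 17 [9, 3] 1.82 | 18 [10, 2] 1.92 | 19 [10, 1] 2.02 | 20 [10, 1] 2.12 | 21 [10, -1] 2.22 | 22 [10, -2] 2.32 | 23 [9, -3] 2.42 |
```

Emit:
carry_out --moves '[[[-8, 7, 0], -0.1, 0.42], [[-2, 10, 0], -0.1, 0.42], [[-2, 10, 0], -0.1, 0.42], [[0, 10, 0], -0.1, 0.42], [[0, 10, 0], -0.1, 0.42], [[2, 10, 0], -0.1, 0.42], [[2, 10, 0], -0.1, 0.42], [[4, 9, 0], -0.1, 0.42]]'

```text
time: 13.75
position: [0.4512, 0.015, 0.1597]
ee_rot: [2.659, 1.667, -0.003]
wrist_force: [-1.9, -3.9, -0.5]
finger_gap: 0.036
```

```bash
cat > arc.py <<'E'
from loc import *
s=manip.observe();p=s["position"];print(p,s["ee_rot"],s["wrist_force"],s["joints"][5])
C=np.array([.5417,-.0231]);v=p[:2]-C;print("tool cam",np.radians(78)+2.3-np.arctan2(*v[::-1])%(2*np.pi),"r",np.hypot(*v))
c=shot("wrist");P=cloud(c)
for ce,st,m in blobs(c,*GREEN,150):
    q=P[m];q=q[q[:,2]>.175]
    if len(q)>50: k=np.array(cv2.minEnclosingCircle(q[:,:2].astype(np.float32))[0]);v=k-C;print("knob",ce,k,"cam",np.radians(78)+2.3-np.arctan2(*v[::-1])%(2*np.pi),"r",np.hypot(*v))
E
python3 arc.py
```

```text
[0.45121437 0.01497445 0.15968384] [ 2.65928064  1.66748083 -0.00287614] [-1.86592348 -3.86335222 -0.52427194] 0.3374351285947966
tool cam 0.9180541830014874 r 0.09816981518173264
knob [303.87859327 277.66207951] [0.44807345 0.00578527] cam 0.8190152015647185 r 0.09798107169934242
```

Emit:
carry_out --moves '[[[4, 9, -2], -0.1, 0.42], [[5, 8, -1], -0.1, 0.42], [[6, 8, 0], -0.1, 0.42], [[7, 8, 0], -0.1, 0.42], [[8, 6, 0], -0.1, 0.42], [[8, 6, 0], -0.1, 0.42], [[9, 5, 0], -0.1, 0.42], [[9, 4, 0], -0.1, 0.42]]'

```text
time: 14.6
position: [0.5072, 0.0691, 0.157]
ee_rot: [3.099, 0.504, -0.0]
wrist_force: [-4.1, -3.3, 2.1]
finger_gap: 0.0361
```

```bash
python3 arc.py
```

```text
[0.50722819 0.06910166 0.15697727] [ 3.09882468e+00  5.03734180e-01 -4.96202999e-04] [-4.10714829 -3.33605285  2.05137456] 1.2541560997977188
tool cam 1.7327772766304952 r 0.09843501591904956
knob [303.74752763 281.02734148] [0.49909177 0.06430806] cam 1.6369924161186735 r 0.09724006499634974
```

Emit:
carry_out --moves '[[[9, 4, 0], -0.1, 0.42], [[10, 3, 0], -0.1, 0.42], [[10, 1, 0], -0.1, 0.42], [[10, 1, 0], -0.1, 0.42], [[10, -1, 0], -0.1, 0.42], [[5, -1, 0], -0.05, 0.42], [[0, 0, 0], 0, 0.42]]'

```text
time: 15.35
position: [0.5614, 0.0767, 0.1559]
ee_rot: [-3.121, 0.349, -0.001]
wrist_force: [-1.0, 0.0, 1.1]
finger_gap: 0.0359
```

```bash
python3 arc.py
```

```text
[0.56138314 0.07666661 0.15593244] [-3.12149435e+00  3.49477025e-01 -5.14825753e-04] [-1.01675109  0.04201964  1.05262184] 1.8108544217964553
tool cam 2.285350711775509 r 0.10168973919317256
knob [303.89347575 286.97863741] [0.55190682 0.07393037] cam 2.19536710757557 r 0.09756572932733908
```

Emit:
carry_out --moves '[[[5, -1, 0], -0.05, 0.42], [[4, -1, 0], -0.04, 0.42], [[0, 0, 0], 0, 0.42]]'

```text
time: 15.7
position: [0.5697, 0.0747, 0.1558]
ee_rot: [-3.102, 0.49, -0.0]
wrist_force: [-1.9, -0.4, 1.2]
finger_gap: 0.0358
```

```bash
python3 arc.py
```

```text
[0.56965323 0.07470431 0.15583244] [-3.10248623e+00  4.90287422e-01 -1.42394333e-04] [-1.8523796  -0.3650495   1.24018838] 1.8976322110235953
tool cam 2.368946603498982 r 0.10172052994485731
knob [303.92951669 287.07048331] [0.55988449 0.07295527] cam 2.2776590549162687 r 0.09776139889419574
```

Cam reads about 2.28–2.30. I centre the fingers off the knob and lift straight up.

Emit:
carry_out --moves '[[[-6, 1, 0], 0, 0.42], [[0, 0, 0], 0, 0.42], [[0, 0, 25], 0, 0.42], [[0, 0, 40], 0, 0.42], [[0, 0, 50], 0, 0.42], [[-50, -20, 20], 0, 0.42], [[-50, -50, 0], 0, 0.42], [[-50, -50, 0], 0, 0.42]]'

```text
time: 16.55
position: [0.4494, -0.0134, 0.2891]
ee_rot: [3.103, -0.489, 0.007]
wrist_force: [0.7, -1.8, 0.9]
finger_gap: 0.036
```

Emit:
carry_out --moves '[[[-20, -50, 0], 0, 0.42], [[-10, -50, 0], 0, 0.42], [[0, -50, 0], 0, 0.42], [[0, -50, 0], 0, 0.42], [[0, 0, 0], 0, 0.42]]'

```text
time: 17.05
position: [0.4204, -0.2138, 0.2867]
ee_rot: [3.098, -0.505, 0.001]
wrist_force: [0.6, 0.8, -0.1]
finger_gap: 0.036
```

```bash
python3 - <<'E'
from loc import *
a=np.radians(-12);O=np.array([.5663,-.0130]);R=np.array([[np.cos(a),-np.sin(a)],[np.sin(a),np.cos(a)]])
print(manip.observe()["position"])
c=shot("top");P=cloud(c);save(c,"top2",(240,130,400,290),4)
C=np.array([.5417,-.0231])
for ce,st,m in blobs(c,*GREEN,30):
    q=P[m];q=q[q[:,2]>.175]
    if len(q)>10: k=q[:,:2].mean(0);v=k-C;print("knob",ce,k,"cam",np.radians(78)+2.3-np.arctan2(*v[::-1])%(2*np.pi),"r",np.hypot(*v))
hsv=cv2.cvtColor(c["frame"],cv2.COLOR_RGB2HSV);z=P[...,2];k=np.zeros((400,640),bool);k[140:200,270:370]=1
m=(cv2.inRange(hsv,*YEL)>0)&(z>.143)&(z<.156)&k;q=P[m];rect=cv2.minAreaRect(q[:,:2].astype(np.float32)*1000);print("rack",rect,R.T@(np.array(rect[0])/1000-O))
for ce,st,m in blobs(c,*BLUE,30):
    q=P[m];print("blue",ce,np.nanmedian(q,0))
E
```

```text
[ 0.42044103 -0.21378845  0.28671929]
knob [283.73333333 194.42666667] [0.55964908 0.07456151] cam 2.272320730555693 r 0.09929722763302995
rack ((628.5294189453125, -41.16448211669922), (168.544921875, 72.97314453125), 78.1724624633789) [ 0.06672528 -0.0146108 ]
blue [214.47149123 168.4495614 ] [0.62598848 0.25001154 0.1921134 ]
blue [228.37837838 223.89189189] [0.4931872  0.22700923 0.10853329]
blue [169.27927928 255.53603604] [0.40796456 0.36819211 0.14674716]
```

View pics/top2.png

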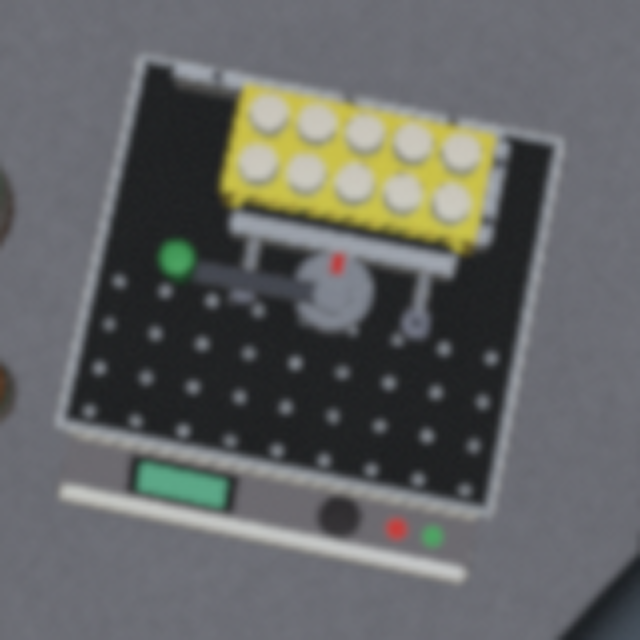

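The top crop shows the lever parallel to the jaw (knob at (177,258)) and the red mark at (338,263) facing the jaw. The rack is against both the fence and the end stop. I'm handing the job in.

```bash
python3 -c "
from workcell import manip
print(manip.close_job())"
```

```text
the job is handed in; nothing more can be done
None
```

I set the amber bottle down in the tray, slid the rack home, swung the cam lever to its high point, and handed the job in at about 17 s of the 69 s allowed.

Last checks, by camera:
- **Bottle:** it stands upright within about 2 mm of the tray's centre.
- **Rack:** it is at x ≈ 66.7 mm, y ≈ -14.6 mm in the shaker's frame (clamped home is 68, -15). It is square to the fence within about 0.003 rad.
- **Cam:** it reads about 2.27 rad, with the red mark facing the jaw and the lever parallel to it.
- **Arm:** it had moved clear before hand-in.

The other loose things were not touched on purpose. I did not re-measure the tip box, beaker and jar at the end.

I could not measure the pad's force on the rack. I judged the clamping from the cam angle and from the rack moving about 3 mm towards the fence. No check failed or disagreed beyond 2 mm of camera error.

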